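# Turn the ball dish to face the open tin

## Robot

A 6-joint arm with a two-finger parallel gripper is mounted at the origin on the work surface; the furniture and walls round the work are solid. World frame = base frame: x ahead of the robot, y to its left, z up, the work surface at z = 0. Lengths are in m, angles in degrees, forces in N, time in s.
With the tool pointing down it reaches from about 0.3 to 0.75 m from the base axis. Payload 8.5 kg.
Tool frame: the origin (TCP) lies at the very end of the fingers, on their centre line; the grasp point (between the pads) lies grasp_offset behind it (grasp_offset is the distance from the TCP to the grasp point, in m); x points along the fingers, z is the direction in which the jaws open and shut, and the axes are right-handed (so a half turn about x gives the same grasp; the last joint's range is limited). The gripper opens to 85 mm and grips with 20 to 120 N. Pads are 22 mm wide; open, the fingers measure 114 mm over their backs; the gripper's body (76 mm by 85 mm) begins 54 mm behind the grasp point. The pads swing forward as they close: fully open they stand 13 mm farther back than shut.
Start: joints at [-75.476, 21.807, 74.336, -0, 83.858, -12.336], TCP at [0.248, -0.491, 0.205] pointing down, gripper open.
Joint ranges: [-178.18, 178.18], [-50.72, 133.34], [12.68, 142.11], [-81.47, 261.47], [9.98, 163.14], [-165.26, 165.26]. Speed limits (degrees/s): [136.94, 136.94, 180, 180, 180, 180].

## Interface

Orientations are given as a 3x3 rotation matrix whose columns are the frame's x, y, z axes.
In Python, from rig import observe, get_image, close_job, recognise, grasp_offset gives the robot as it stands.
- The arm moves only by the tool drive_tool, never from a script. Its argument "targets" is a list that holds one entry, the list of rows, each a list of 7 numbers: the shift along the tool's x, y, z in units of 50 mm (1.0 is 50 mm), then the turn, a rotation vector about the tool's x, y, z in rad, then the opening, from -1 (shut) to 1 (fully open), so that 0 is half open. A call has 1 to 5 rows; each row shifts and turns the commanded pose from where the row before left it, along the tool's axes as they then stand; what a row does not reach is not made up. A row lasts 1/10 s, in which the tool goes at most 50 mm and 8.59 degrees, less where a joint would pass 70% of its speed; a pose out of reach is approached as far as the arm can. A call is refused whole if a number of a shift passes 1 or a number of a turn 0.15, either way. A call with a gripper value outside its range is refused whole. The fingers move at their own pace and stop on an object; "force" is the grip in N (left out, the last holds). Time passes only in rows, so rows that do not move let the fingers close. It gives the time, the measured TCP pose, the force and the opening at its end, in the units of the state.
- observe(): the state, without advancing time (a new reading comes with each control period).
- get_image(name): name is "side" or "top" or "wrist"; returns a dict with "image" (384x512x3 uint8, red, green, blue), "fx", "fy", "cx", "cy" (pixels), "rvec" (rotation vector, rad) and "tvec" (3), from world to camera coordinates, as OpenCV has them. Camera axes: x right, y down, z forward; pixel columns grow to the right and rows downward; lengths in m; the calibration is good to about 2 mm. The wrist camera is an equidistant fisheye: a pixel r from the principal point sees the ray r / f radians off the axis. A picture is of the moment at which its call begins. There is no depth.
- close_job(): hands the job in, once; it reports no verdict.
Trained networks look in a picture, given as the dict that the camera call returned (one of the last four; its "shot" number tells which), for a name from the list of things; names that differ only in an ending like _2 or _b are one class to them, and where a whole thing is asked for, a point or a joint stands for the part that bears it (a point fixed in the world has none). Each returns a list of dicts, best first, with "p" (0 to 1); they miss things now and then, are a little off and sometimes report something else, mostly with a low value. They report only what shows in the picture. A call takes as long as a camera call. They do not tell look-alikes from the thing itself.
- recognise(label, picture): "at" ([column, row] as shares, 0 to 1, of the picture: columns of its width, rows of its height, amid what is visible of it).
The state is a dict: "time_s": time; "q": joint angles; "qvel": joint speeds; "joint_efforts": joint torques, N m; "position": TCP position; "tool_rot": TCP orientation; "ft_force": force on the tool from outside, world axes, zero at the start; "wrist_torque": the same for the moment, N m; "grip_width": finger opening in m.
Only numpy, scipy, OpenCV 4.12 (cv2) and the standard library are available. Lean on these libraries where they do the work, as an engineer would, in place of code of your own. Each camera call takes 0.05 s, during which the arm holds its last target.

## Task

Take the offcut off the mouth of the small steel tin and set it down on the bench clear of the tin and the dish, without dropping it. Then lift the wooden dish by its bail straight up off its cork mat, turn it about a quarter turn in the air so that its pouring tongue points straight at the tin, and finish while still holding it there, level and still, about 100 mm above the mat, ready to tip. Keep the steel ball lying in the middle of the dish all the while, and do not shift or upset the tin or the mug.

Things in the scene. Friction and masses are not known exactly. Their poses are not given: they have to be found in the camera images.
- dish: Turned dark wooden dish, 124 mm across, 21 mm high, dished inside, loose, 0.24 kg, standing on the cork mat. Origin: centre of its underside, z up. A pouring tongue sticks out along its +x; a pale wooden bail (upright frame) spans it along y, uprights at y = +59 and -59 mm. At the start the tongue points roughly away from the robot; the tin is about a quarter turn to the left or right
- dish_grip (a point): Middle of the bail's straight top bar, where the dish is picked up: 90 mm above the dish's underside, over its centre. The bar is 14 mm thick along the dish's x (grasp across this), 18 mm high and 127 mm long along the dish's y. Axes as the dish's
- dish_centre (a point): Middle of the dish's inner floor, 6 mm above its underside. The floor is flat for 8 mm around it, then rises: 2 mm up at 24 mm out, 7 mm up at 42 mm out, 15 mm up at 58 mm out
- dish_lip (a point): End of the pouring tongue, 88 mm out from the dish's centre along its +x, 21 mm above the underside; the tongue is 24 mm wide
- ball_center (a point): Centre of the loose steel ball, 24 mm across, 56 g, that lies in the middle of the dish and can roll
- mat: Round cork mat, 120 mm across and 4 mm thick, fixed to the bench; origin at the centre of its underside. The dish stands centred on it
- tin: Small round open steel tin, 45 mm across, 55 mm high, 0.35 kg, loose, standing on the bench to the left or the right of the dish. Origin at the centre of its underside, z up
- tin_mouth (a point): Centre of the tin's mouth, 55 mm above the bench, 40 mm wide; the offcut lies over it at the start
- offcut_centre (a point): Centre of the offcut, a plain brown wooden block 48 mm (its x) by 75 mm (its y) by 30 mm high (its z), 70 g, lying flat on the tin's rim at the start: its underside is 55 mm and this point 70 mm above the bench. Grasp it across the 48 mm. Lying flat on the bench its centre is 15 mm up
- mug_centre (a point): Middle of a blue and white mug, 78 mm across, 92 mm high, with a handle along its y (112 mm over all), standing upright on the other side of the dish from the tin; a bystander
- offcut: The same offcut; origin at the centre of its underside, 15 mm below point offcut_centre
- mug: The same mug; origin at the centre of its underside, 46 mm below point mug_centre
Things that resemble listed ones, but are neither listed nor needed, are in the scene too. What is meant by the tin is not green or pink, and is the smaller of those in its own colour.

How it is judged (in metres and radians):
On the way, in this order (a step that is already met when the one before it is completed fails the run):
1. the offcut is lowered, still gripped, to the bench clear of the tin (height (world z) of offcut_centre below 0.045 m and horizontal distance between offcut_centre and tin_mouth above 0.08 m and contact force between the fingers and offcut above 0.3 N), for 0.05 s.
2. the offcut is let go and rests on the bench, clear of the tin (height (world z) of offcut_centre below 0.03 m and horizontal distance between offcut_centre and tin_mouth above 0.08 m and contact force between the fingers and offcut below 0.1 N and linear speed of offcut below 0.02 m/s), for 0.2 s.
3. the dish is lifted clear of the mat, still facing sideways to the tin (height (world z) of dish above 0.025 m and contact force between dish and mat below 0.1 N and (y of tin_mouth in the frame of dish above 0.1 m or y of tin_mouth in the frame of dish below -0.1 m)), for 0.05 s.
At the end, for the whole second after the job is handed in: Dish held still in the gripper alone, underside 60-160 mm up, within 50 mm of over the mat, level to 0.12 rad, ball within 22 mm of its centre, tongue line within 35 mm of the tin centre; offcut released on the bench 80 mm or more from the tin; tin and mug upright (height (world z) of offcut_centre below 0.03 m and horizontal distance between offcut_centre and tin_mouth above 0.08 m and contact force between each of the fingers, dish and offcut below 0.1 N and height (world z) of dish between 0.06 and 0.16 m and horizontal distance between dish and mat below 0.05 m and y of tin_mouth in the frame of dish between -0.035 and 0.035 m and x of tin_mouth in the frame of dish above 0.1 m and angle between dish's own z axis and vertical below 0.12 rad and horizontal distance between ball_center and dish_centre below 0.022 m and z of ball_center in the frame of dish between 0.012 and 0.03 m and contact force between the fingers and dish above 1 N and contact force between dish and tin below 0.1 N and contact force between dish and mug below 0.1 N and linear speed of dish below 0.03 m/s and angular speed of dish below 0.15 rad/s and angle between each of tin, mug's own z axis and vertical below 0.1 rad); the arm keeps its last pose, push and grip.
It fails at once if the ball strays more than 38 mm from the middle of the dish (horizontal distance between ball_center and dish_centre above 0.038 m).
It fails at once if the dish is tipped more than 0.3 rad (angle between dish's own z axis and vertical above 0.3 rad).
It fails at once if the tin is shifted by more than 30 mm or upset (distance of tin from where it was at the start of the episode above 0.03 m or angle between tin's own z axis and vertical above 0.5 rad).
It fails at once if the mug is shifted by more than 30 mm or upset (distance of mug_centre from where it was at the start of the episode above 0.03 m or angle between mug's own z axis and vertical above 0.5 rad).
It also fails if it takes over 61 s, if anything falls off the work surface, if the arm or the gripper's body presses on something with over 40 N, if the wrist force passes 120 N, or if a joint passes its speed limit or range.

## Working session

There is one attempt and no reset: what is moved stays moved. The work goes in short steps, Python scripts to look and compute and a tool call to move; the robot and the scene stay as the last step left them, time stands still between calls to the robot, and variables do not carry over. Pictures are saved under pics/ and viewed, and the job is handed in when it is done.

Besides the shell and the picture viewer there is one more tool, called after "Request:" by a JSON object that holds its "method" and its "body". drive_tool: Moves the arm, as the interface text tells. Its arguments: {"type":"object","properties":{"targets":{"type":"array"},"force":{"type":"number"}},"required":["targets"]}

```bash
ls; mkdir -p pics
cat > h.py <<'E'
import numpy as np, cv2
from rig import observe, get_image, close_job, recognise, grasp_offset
def save(p,n): cv2.imwrite('pics/'+n+'.png',cv2.cvtColor(p['image'],cv2.COLOR_RGB2BGR))
def ray(p,uv,fish=False):
    R=cv2.Rodrigues(np.array(p['rvec'],float))[0]; t=np.array(p['tvec'],float)
    x=(uv[0]-p['cx'])/p['fx']; y=(uv[1]-p['cy'])/p['fy']
    if fish:
        r=np.hypot(x,y); d=np.array([np.sin(r)*x/max(r,1e-9),np.sin(r)*y/max(r,1e-9),np.cos(r)])
    else: d=np.array([x,y,1.])
    return -R.T@t, R.T@d
def atz(p,uv,z,fish=False):
    c,d=ray(p,uv,fish); return c+d*(z-c[2])/d[2]
def proj(p,X):
    R=cv2.Rodrigues(np.array(p['rvec'],float))[0]; q=R@np.array(X)+np.array(p['tvec'])
    return np.array([p['fx']*q[0]/q[2]+p['cx'],p['fy']*q[1]/q[2]+p['cy']])
E
python3 - <<'E'
from h import *
print(grasp_offset if not callable(grasp_offset) else grasp_offset())
s=observe(); print({k:np.round(v,3).tolist() for k,v in s.items()})
for n in ['side','top','wrist']:
    p=get_image(n); save(p,n+'0'); print(n,p['fx'],p['cx'],p['cy'],p['rvec'],p['tvec'])
    for l in ['dish','dish_grip','dish_lip','ball_center','tin','tin_mouth','offcut','offcut_centre','mug','mat']:
        try: print(l,[(round(r['p'],2),int(r['at'][0]*512),int(r['at'][1]*384)) for r in recognise(l,p)])
        except Exception as e: print(l,e)
E
```

```text
pics
0.0187
{'time_s': 0.0, 'q': [-75.473, 21.841, 74.385, -0.001, 83.86, -12.335], 'qvel': [0.177, 0.094, -0.055, 0.005, -0.029, -0.007], 'joint_efforts': [-0.001, -44.846, -23.128, -0.0, 0.005, -0.0], 'position': [0.248, -0.49, 0.205], 'tool_rot': [[-0.0, 0.892, 0.452], [0.001, 0.452, -0.892], [-1.0, 0.0, -0.001]], 'ft_force': [-0.102, -0.32, -0.082], 'wrist_torque': [-0.026, 0.031, 0.02], 'grip_width': 0.086}
side 449.51273860107693 250.62251914036025 198.84054403762764 [ 0.0595985   2.73195148 -1.47069695] [0.3875205  0.13808992 0.93134   ]
dish [(0.88, 226, 222)]
dish_grip [(0.68, 224, 221)]
dish_lip [(0.63, 226, 221)]
ball_center [(0.65, 227, 227), (0.42, 224, 224)]
tin [(0.78, 218, 166), (0.73, 166, 219), (0.67, 225, 223), (0.58, 250, 272), (0.4, 315, 182)]
tin_mouth [(0.81, 165, 219), (0.75, 252, 271), (0.65, 217, 166), (0.41, 314, 176)]
offcut [(0.6, 216, 150)]
offcut_centre [(0.71, 215, 147), (0.64, 225, 224)]
mug [(0.96, 217, 303)]
mat [(0.79, 222, 245)]
top 480.48007624019226 245.11939577271713 188.5815677786981 [ 2.18244853 -2.18764669  0.06083774] [-0.14145038  0.40244895  1.38773523]
dish [(0.93, 234, 180), (0.39, 343, 163)]
dish_grip [(0.88, 233, 175)]
dish_lip [(0.85, 231, 175)]
ball_center []
tin [(0.79, 245, 131), (0.72, 301, 256)]
tin_mouth [(0.78, 183, 192), (0.65, 243, 129), (0.5, 306, 257)]
offcut [(0.76, 343, 163)]
offcut_centre [(0.71, 339, 166)]
mug [(0.86, 143, 168)]
mat []
wrist 297.3186396354542 264.166097287596 189.22918629888088 [-2.44825113  1.50514819  0.22952956] [-0.55006856 -0.03860426  0.37801622]
dish []
dish_grip []
dish_lip []
ball_center []
tin [(0.93, 113, 149)]
tin_mouth [(0.93, 109, 151)]
offcut []
offcut_centre []
mug []
mat []
```

View pics/side0.png

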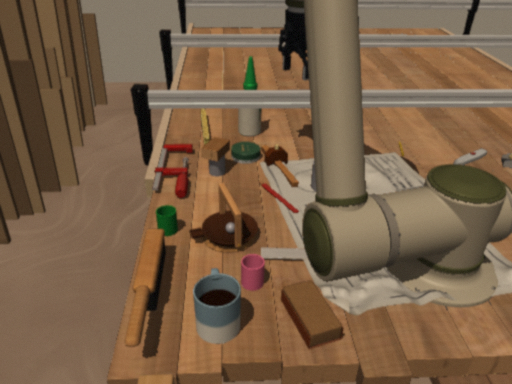

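View pics/top0.png

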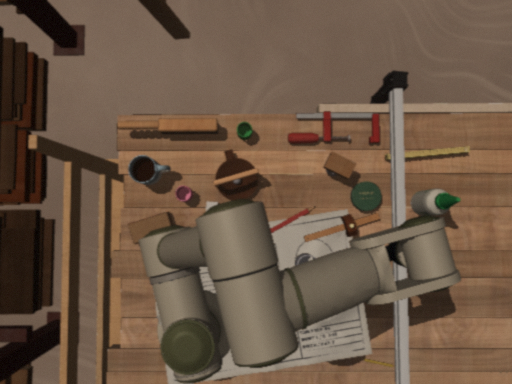

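View pics/wrist0.png

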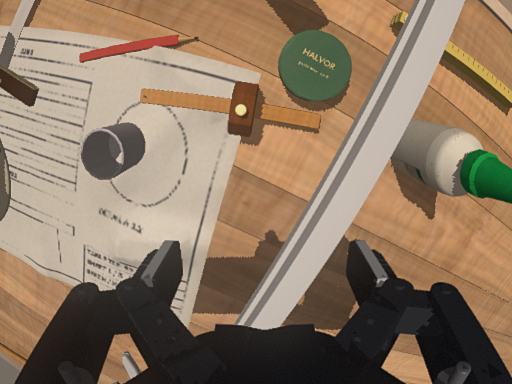

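Run:
```python
from h import *
s=get_image('side');t=get_image('top');w=get_image('wrist')
def tri(a,ua,b,ub):
    ca,da=ray(a,ua);cb,db=ray(b,ub);da/=np.linalg.norm(da);db/=np.linalg.norm(db)
    k=np.linalg.lstsq(np.c_[da,-db],cb-ca,rcond=None)[0]
    A=ca+k[0]*da;B=cb+k[1]*db
    return ((A+B)/2).round(3),np.linalg.norm(A-B).round(4)
for n,p in (('s',s),('t',t)): print(n,ray(p,(256,192))[0].round(3),ray(p,(256,192))[1].round(3))
print('cam w',ray(w,(256,192),True)[0])
print('offcut',tri(s,(215,149),t,(341,165)))
print('mug',tri(s,(217,303),t,(145,169)))
# rail: plane by side line, top pts
c,d1=ray(s,(160,99));_,d2=ray(s,(500,99));n=np.cross(d1,d2)
for uv in [(398,95),(398,150),(399,250),(400,350)]:
    ct,d=ray(t,uv);k=n@(c-ct)/(n@d);print('rail',uv,(ct+k*d).round(3))
for l,uv,z in [('tinbase',(218,172),.0)]: print(l,atz(s,uv,z))
print('dish s',atz(s,(226,230),.02),'top',atz(t,(237,176),.02))
for uv in [(113,149)]: print('big tin',atz(w,uv,.0,True))
def up(p,x0,x1,y0,y1,n):
    im=p['image'][y0:y1,x0:x1]; cv2.imwrite('pics/'+n+'.png',cv2.cvtColor(cv2.resize(im,None,fx=5,fy=5,interpolation=cv2.INTER_CUBIC),cv2.COLOR_RGB2BGR))
up(s,150,300,110,220,'sc');up(s,170,290,170,260,'sd');up(t,290,420,130,220,'tc');up(t,170,300,130,220,'td')
```

```text
s [0.433 0.68  0.622] [-0.064 -0.841 -0.537]
t [ 0.313 -0.154  1.409] [ 0.057 -0.015 -0.999]
cam w [ 0.31619163 -0.45627674  0.37255341]
offcut (array([ 0.464, -0.412,  0.064]), np.float64(0.0004))
mug (array([0.454, 0.141, 0.056]), np.float64(0.0025))
rail (398, 95) [ 0.64  -0.548  0.154]
rail (398, 150) [ 0.493 -0.545  0.155]
rail (399, 250) [ 0.233 -0.542  0.155]
rail (400, 350) [-0.021 -0.538  0.155]
tinbase [ 0.45744889 -0.39849603  0.        ]
dish s [ 0.43695735 -0.10855252  0.02      ] top [ 0.4382759  -0.11897716  0.02      ]
big tin [ 1.69802531e-01 -2.96057494e-01  5.55111512e-17]
```

```bash
cd pics; python3 -c "
import cv2,numpy as np
a=[cv2.resize(cv2.imread(f+'.png'),(400,300)) for f in ['sc','sd','tc','td']]
cv2.imwrite('m.png',np.vstack([np.hstack(a[:2]),np.hstack(a[2:])]))"
```

```text
(no output)
```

View pics/m.png

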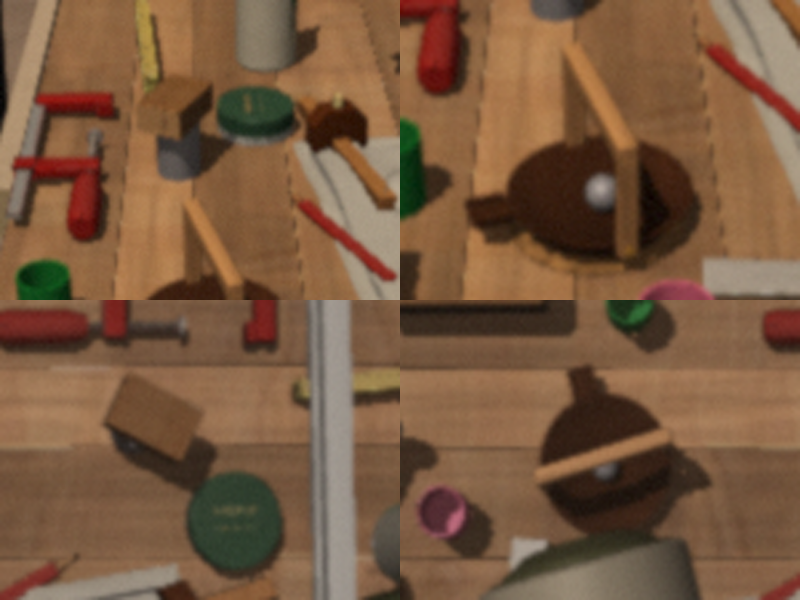

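```bash
cat >> h.py <<'E'
def plan(target,yaw):
    """tool shift (units) to target TCP in tool axes after turning to yaw (tool z heading deg); turn about tool x rad"""
    s=observe(); R=np.array(s['tool_rot']); p=np.array(s['position'])
    cy=np.degrees(np.arctan2(R[1,2],R[0,2])); y=np.radians(yaw)
    z=np.array([np.cos(y),np.sin(y),0]);x=np.array([0,0,-1.]);Rd=np.c_[x,np.cross(z,x),z]
    d=np.array(target)-p
    rv=cv2.Rodrigues(R.T@Rd)[0].ravel()
    print('pos',p.round(4),'yaw',cy.round(2),'t',s['time_s'],'w',s['grip_width'],'turn',rv.round(4),'shift now-axes',(R.T@d/0.05).round(3),'after-turn axes',(Rd.T@d/0.05).round(3))
E
python3 - <<'E'
from h import *
t=get_image('top')
c=[(331.3,152.2),(356,163.9),(349.5,178.6),(323.8,166)]
P=np.array([atz(t,u,.085) for u in c]);print(P.round(3),P.mean(0).round(4))
L=((P[1]-P[0])+(P[2]-P[3]))/2;S=((P[0]-P[3])+(P[1]-P[2]))/2
print(np.linalg.norm(L),np.linalg.norm(S),np.degrees(np.arctan2(L[1],L[0])),np.degrees(np.arctan2(S[1],S[0])))
m=P.mean(0);plan([m[0],m[1],.205],-26)
E
```

```text
[[ 0.498 -0.382  0.085]
 [ 0.465 -0.45   0.085]
 [ 0.424 -0.431  0.085]
 [ 0.459 -0.361  0.085]] [ 0.4617 -0.406   0.085 ]
0.0770059212421211 0.04429014912697806 -116.19331000426806 -26.726070353087376
pos [ 0.2485 -0.4906  0.2051] yaw -63.14 t 1.85 w 0.08514415402979163 turn [-0.6482 -0.     -0.    ] shift now-axes [3.000e-03 4.569e+00 4.160e-01] after-turn axes [3.000e-03 3.391e+00 3.090e+00]
```

Candidates: brown blocks are the offcut on the tin (top 341,165), the sanding block (top 150,228) and the mallet (top 350,228). Grey tins are the one under the offcut (side 218,166) and the large one on the drawing (wrist 113,149). The green tin (side 167,219) and pink tin (side 252,271) are ruled out by colour. The crop shows the block lying on the small grey tin, so I'm choosing that pair.

Request:
{"method": "drive_tool", "body": {"targets": [[[0, 0.3, 0.03, -0.13, 0, 0, 1], [0, 0.3, 0.03, -0.13, 0, 0, 1], [0, 0.3, 0.03, -0.13, 0, 0, 1], [0, 0.3, 0.03, -0.13, 0, 0, 1], [0, 0.3, 0.03, -0.13, 0, 0, 1]]]}}

```text
time_s: 2.35
position: [0.3089, -0.4467, 0.205]
tool_rot: [[0.0, 0.432, 0.902], [0.0, 0.902, -0.432], [-1.0, 0.0, 0.0]]
ft_force: [0.4, -0.5, 0.9]
grip_width: 0.0852
```

Run:
```python
from h import *
plan([.4617,-.406,.205],-26.5)
```

```text
pos [ 0.3089 -0.4467  0.205 ] yaw -25.58 t 2.35 w 0.08522486060807592 turn [ 0.016  0.    -0.   ] shift now-axes [1.000e-03 2.053e+00 2.405e+00] after-turn axes [1.000e-03 2.091e+00 2.371e+00]
```

Request:
{"method": "drive_tool", "body": {"targets": [[[0, 0.3, 0.4, 0, 0, 0, 1], [0, 0.3, 0.4, 0, 0, 0, 1], [0, 0.3, 0.4, 0, 0, 0, 1], [0, 0.3, 0.4, 0, 0, 0, 1], [0, 0.1, 0.4, 0.01, 0, 0, 1]]]}}

```text
time_s: 2.85
position: [0.4281, -0.4313, 0.2053]
tool_rot: [[0.0, 0.445, 0.896], [0.0, 0.896, -0.445], [-1.0, 0.0, 0.0]]
ft_force: [-0.2, -0.2, 0.7]
grip_width: 0.0854
```

Run:
```python
from h import *
w=get_image('wrist');save(w,'w1');t=get_image('top');save(t,'t1')
print([(r['p'],np.array(r['at'])*[512,384]) for r in recognise('offcut',w)])
plan([.4617,-.406,.205],-26.5)
```

```text
[(0.63, array([288.2048, 137.5872]))]
pos [ 0.4273 -0.4321  0.2046] yaw -26.39 t 3.0 w 0.0851369716711297 turn [ 0.0019 -0.0005 -0.0002] shift now-axes [-0.007  0.773  0.385] after-turn axes [-0.007  0.773  0.383]
```

View pics/w1.png

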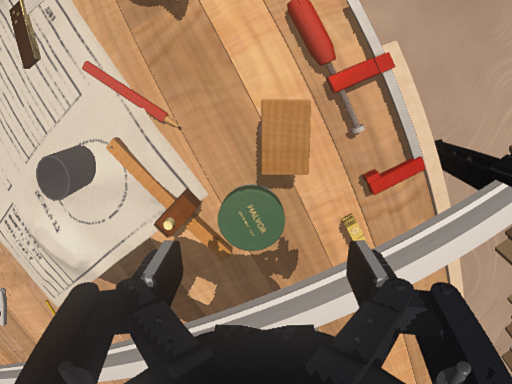

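The wrist picture shows the block at about (286,137), nearly square to the jaws. The big tin on the drawing is at (67,170).

Run:
```python
from h import *
w=get_image('wrist')
im=w['image'][80:200,240:330];cv2.imwrite('pics/wc.png',cv2.cvtColor(cv2.resize(im,None,fx=5,fy=5,interpolation=cv2.INTER_CUBIC),cv2.COLOR_RGB2BGR))
P=np.array([atz(w,u,.085,True) for u in [(263,99),(310,99.5),(308.5,174.5),(261.5,174)]]);print(P.round(4),P.mean(0))
L=P[0]+P[1]-P[2]-P[3];S=P[1]+P[2]-P[0]-P[3]
for v in(L,S):print(np.linalg.norm(v)/2,np.degrees(np.arctan2(v[1],v[0])))
```

```text
[[ 0.4598 -0.3634  0.085 ]
 [ 0.5003 -0.3832  0.085 ]
 [ 0.4676 -0.4503  0.085 ]
 [ 0.4255 -0.429   0.085 ]] [ 0.46331247 -0.40646199  0.085     ]
0.0742968797211836 63.2284854285865
0.04610933228564225 -26.53835086375654
```

View pics/wc.png

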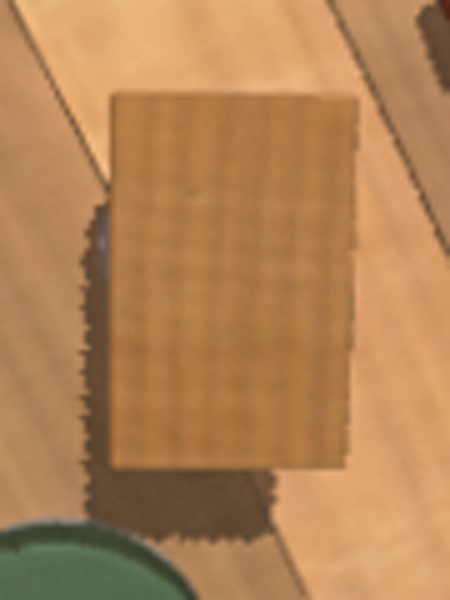

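Request:
{"method": "drive_tool", "body": {"targets": [[[0, 0.4, 0.2, 0, 0, 0, 1], [0.4, 0.37, 0.2, 0, 0, 0, 1], [0.6, 0, 0, 0, 0, 0, 1], [0, 0, 0, 0, 0, 0, 1]]]}}

```text
time_s: 3.45
position: [0.4601, -0.4052, 0.1518]
tool_rot: [[-0.005, 0.446, 0.895], [0.006, 0.895, -0.446], [-1.0, 0.003, -0.007]]
ft_force: [-0.9, -0.6, -0.8]
grip_width: 0.0852
```

Run:
```python
from h import *
s=get_image('side');save(s,'s2')
w=get_image('wrist');save(w,'w2')
plan([.463,-.4065,.052],-26.5)
```

```text
pos [ 0.4611 -0.4071  0.1559] yaw -26.52 t 3.55 w 0.08539185245567442 turn [-0.0003 -0.0002  0.0001] shift now-axes [2.078 0.029 0.028] after-turn axes [2.078 0.028 0.028]
```

View pics/w2.png

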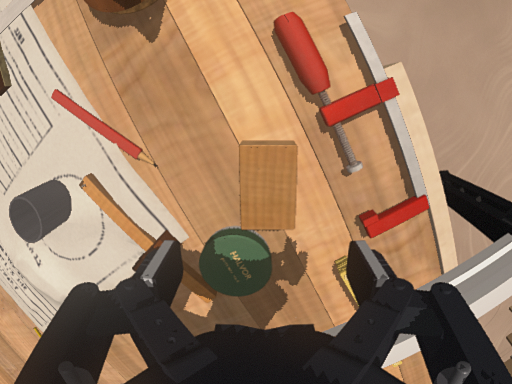

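View pics/s2.png

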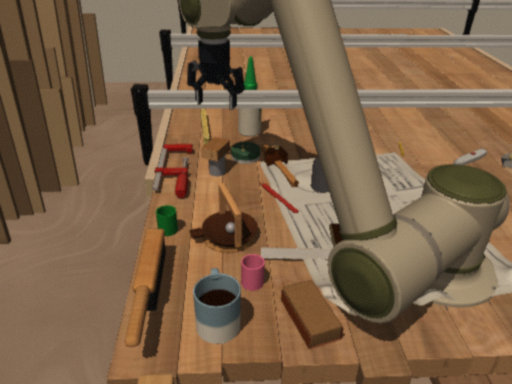

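Run:
```python
from h import *
s=get_image('side');p=observe()['position'];print(proj(s,p),proj(s,[.463,-.4065,.07]))
w=get_image('wrist')
P=np.array([atz(w,u,.085,True) for u in [(241,141),(297,142),(296,229),(239,228)]]);print(P.round(4),P.mean(0))
```

```text
[214.99439303 117.63593338] [215.3192207  147.92375658]
[[ 0.4633 -0.3615  0.085 ]
 [ 0.5036 -0.3825  0.085 ]
 [ 0.4705 -0.4524  0.085 ]
 [ 0.4258 -0.4288  0.085 ]] [ 0.46580715 -0.40629312  0.085     ]
```

Request:
{"method": "drive_tool", "body": {"targets": [[[0.5, 0.04, 0.05, 0, 0, 0, 1], [0.5, 0, 0, 0, 0, 0, 1], [0.5, 0, 0, 0, 0, 0, 1], [0.4, 0, 0, 0, 0, 0, 1], [0.25, 0, 0, 0, 0, 0, 1]]]}}

```text
time_s: 4.15
position: [0.4647, -0.4065, 0.0475]
tool_rot: [[0.0, 0.446, 0.895], [-0.0, 0.895, -0.446], [-1.0, -0.0, 0.0]]
ft_force: [-0.6, -0.9, 0.3]
grip_width: 0.0854
```

Request:
{"method": "drive_tool", "body": {"targets": [[[0, 0, 0, 0, 0, 0, 0.3], [0, 0, 0, 0, 0, 0, 0.3], [0, 0, 0, 0, 0, 0, 0.3]]], "force": 25}}

```text
time_s: 4.45
position: [0.4654, -0.4067, 0.0491]
tool_rot: [[0.002, 0.446, 0.895], [-0.002, 0.895, -0.446], [-1.0, -0.001, 0.002]]
ft_force: [0.5, 0.3, 0.6]
grip_width: 0.0554
```

Run:
```python
from h import *
s=get_image('side');save(s,'s3')
im=s['image'][100:220,150:300];cv2.imwrite('pics/s3c.png',cv2.cvtColor(cv2.resize(im,None,fx=5,fy=5,interpolation=cv2.INTER_CUBIC),cv2.COLOR_RGB2BGR))
plan([.4645,-.4065,.048],-26.5)
```

```text
pos [ 0.4654 -0.4066  0.0489] yaw -26.47 t 4.5 w 0.05552132497647741 turn [0.0005 0.0021 0.001 ] shift now-axes [ 0.018 -0.006 -0.016] after-turn axes [ 0.018 -0.007 -0.016]
```

View pics/s3c.png

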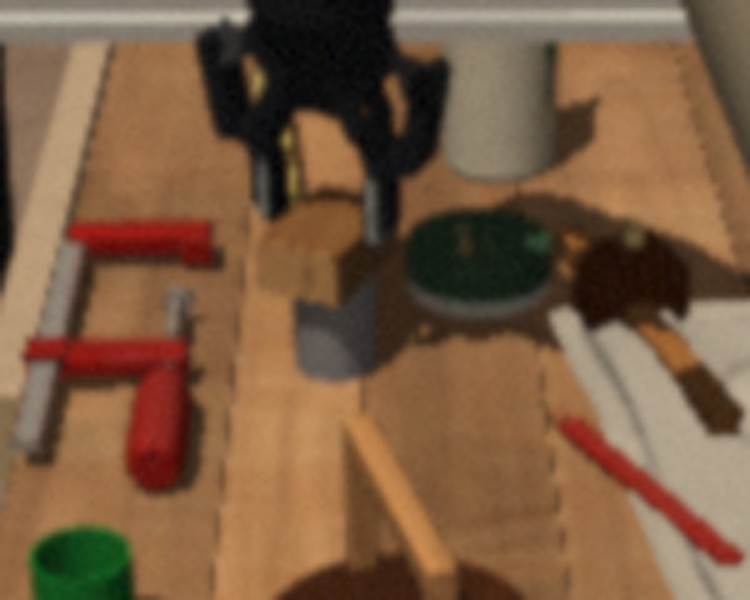

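Request:
{"method": "drive_tool", "body": {"targets": [[[0.1, 0, -0.01, 0, 0, 0, 0.3], [0, 0, 0, 0, 0, 0, -0.5], [0, 0, 0, 0, 0, 0, -0.5], [0, 0, 0, 0, 0, 0, -0.5], [0, 0, 0, 0, 0, 0, -0.5]]], "force": 30}}

```text
time_s: 5.0
position: [0.4645, -0.4058, 0.0425]
tool_rot: [[-0.0, 0.446, 0.895], [0.0, 0.895, -0.446], [-1.0, 0.0, -0.0]]
ft_force: [0.2, 0.3, -0.7]
grip_width: 0.0471
```

Request:
{"method": "drive_tool", "body": {"targets": [[[0, 0, 0, 0, 0, 0, -0.5], [-0.1, 0, 0, 0, 0, 0, -0.5], [-0.2, 0, 0, 0, 0, 0, -0.5], [-0.3, 0, 0, 0, 0, 0, -0.5], [-0.3, 0, 0, 0, 0, 0, -0.5]]]}}

```text
time_s: 5.5
position: [0.4646, -0.4059, 0.089]
tool_rot: [[0.0, 0.446, 0.895], [-0.0, 0.895, -0.446], [-1.0, -0.0, 0.001]]
ft_force: [0.2, 0.2, -0.5]
grip_width: 0.0472
```

Run:
```python
from h import *
s=get_image('side');save(s,'s4');w=get_image('wrist')
im=s['image'][100:220,150:300];a=cv2.resize(im,(500,400),interpolation=cv2.INTER_CUBIC)
b=cv2.resize(w['image'],(300,225));b=np.vstack([b,np.zeros((175,300,3),np.uint8)])
cv2.imwrite('pics/s4c.png',np.hstack([a,b])[:,:,::-1])
for l in ['tin','tin_mouth']: print([(round(r['p'],2),(np.array(r['at'])*[512,384]).round(1)) for r in recognise(l,s)])
plan([.445,-.29,.1],-26.5)
```

```text
[(0.88, array([249.9, 270.5])), (0.83, array([167.7, 218.8])), (0.66, array([319.7, 184. ])), (0.6, array([218.4, 164.1]))]
[(0.92, array([218.1, 161.1])), (0.88, array([252.4, 273.1])), (0.82, array([170.4, 216.6])), (0.67, array([215.4, 306.3])), (0.49, array([316.6, 183. ]))]
pos [ 0.4645 -0.4058  0.0879] yaw -26.47 t 5.7 w 0.04747295369077365 turn [0.0005 0.0006 0.0003] shift now-axes [-0.244  1.899 -1.382] after-turn axes [-0.242  1.899 -1.383]
```

View pics/s4c.png

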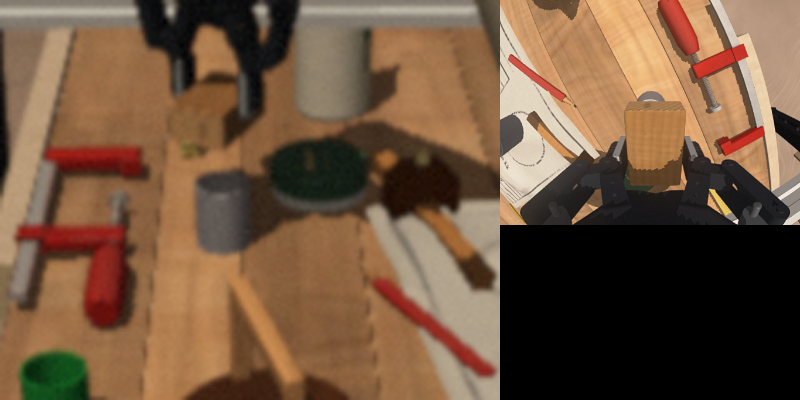

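Request:
{"method": "drive_tool", "body": {"targets": [[[0, 0.2, -0.15, 0, 0, 0, -0.5], [0, 0.5, -0.35, 0, 0, 0, -0.5], [0, 0.5, -0.38, 0, 0, 0, -0.5], [0, 0.5, -0.35, 0, 0, 0, -0.5], [0, 0.2, -0.15, 0, 0, 0, -0.5]]]}}

```text
time_s: 6.2
position: [0.4443, -0.2874, 0.087]
tool_rot: [[-0.002, 0.445, 0.896], [0.002, 0.896, -0.445], [-1.0, 0.001, -0.002]]
ft_force: [-0.7, -1.4, -1.0]
grip_width: 0.0476
```

Run:
```python
from h import *
t=get_image('top');s=get_image('side');w=get_image('wrist')
im=s['image'][100:250,150:300];a=cv2.resize(im,(400,400),interpolation=cv2.INTER_CUBIC)
b=cv2.resize(t['image'][100:230,170:400],(400,226));c=cv2.resize(w['image'],(400,300));
b=np.vstack([b,np.zeros((174,400,3),np.uint8)])
cv2.imwrite('pics/s5c.png',np.hstack([a,b])[:,:,::-1]);save(w,'w5');save(t,'t5')
for p,f in((s,0),(w,1)):
  for l in ['tin_mouth','tin']: print([(round(r['p'],2),(np.array(r['at'])*[512,384]).round(1),atz(p,np.array(r['at'])*[512,384],.055 if 'm' in l else .028,f)[:2].round(3)) for r in recognise(l,p)])
plan([.445,-.29,.0025],-26.5)
```

```text
[(0.76, array([252.1, 270.6]), array([0.389, 0.062])), (0.72, array([168.3, 221.4]), array([ 0.559, -0.096])), (0.65, array([325.1, 176.1]), array([ 0.188, -0.276])), (0.41, array([216.1, 170.2]), array([ 0.46 , -0.312]))]
[(0.69, array([215.1, 172. ]), array([ 0.464, -0.35 ])), (0.64, array([167.7, 222. ]), array([ 0.566, -0.131])), (0.64, array([255.3, 270.6]), array([0.381, 0.033])), (0.63, array([324.7, 175. ]), array([ 0.177, -0.327]))]
[(0.93, array([ 65.4, 303. ]), array([ 0.209, -0.296])), (0.44, array([314.3, 300.5]), array([ 0.445, -0.385]))]
[(0.91, array([ 69.2, 302.7]), array([ 0.179, -0.308])), (0.43, array([149.3,  41.1]), array([ 0.42 , -0.135]))]
pos [ 0.4453 -0.2912  0.0874] yaw -26.52 t 6.55 w 0.0469961113602822 turn [-0.0004  0.0003  0.0002] shift now-axes [ 1.699  0.019 -0.016] after-turn axes [ 1.699  0.019 -0.015]
```

View pics/s5c.png

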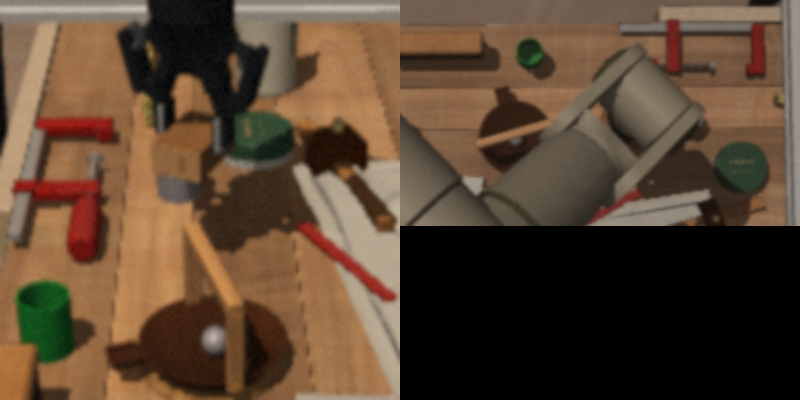

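View pics/w5.png

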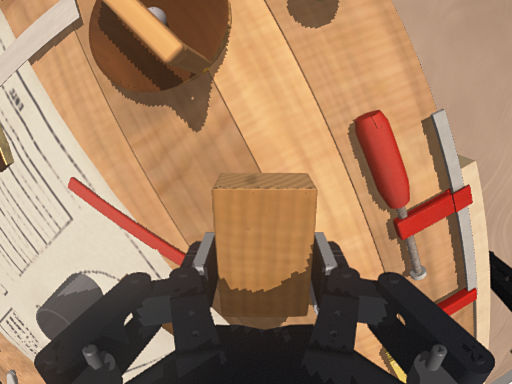

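Run:
```python
from h import *
s=get_image('side')
im=s['image'][100:190,180:270];cv2.imwrite('pics/s6c.png',cv2.resize(im,(720,600),interpolation=cv2.INTER_CUBIC)[:600,:,::-1])
o=observe();P=np.array(o['position']);R=np.array(o['tool_rot'])
for k in (-.024,.024,-.03):
  for sy in (-.011,.011):
    for z in (.085,.095,.1,.11):
      q=P+R[:,2]*k+R[:,1]*sy;q[2]=z;u=proj(s,q);print(k,sy,z,u.round(1),((u-[180,100])*[8,6.667]).round(0))
# block corners
for a in(-.024,.024):
  q=P+R[:,2]*a+R[:,1]*.0375
  for z in(.09,.10,.13): q[2]=z;print('blk',a,z,((proj(s,q)-[180,100])*[8,6.667]).round(0))
```

```text
-0.024 -0.011 0.085 [232.5 163.9] [420. 426.]
-0.024 -0.011 0.095 [232.5 160.3] [420. 402.]
-0.024 -0.011 0.1 [232.5 158.5] [420. 390.]
-0.024 -0.011 0.11 [232.5 154.8] [420. 365.]
-0.024 0.011 0.085 [228.6 167.9] [389. 452.]
-0.024 0.011 0.095 [228.6 164.2] [389. 428.]
-0.024 0.011 0.1 [228.6 162.4] [388. 416.]
-0.024 0.011 0.11 [228.5 158.7] [388. 392.]
0.024 -0.011 0.085 [215.1 159.9] [281. 399.]
0.024 -0.011 0.095 [215.  156.3] [280. 376.]
0.024 -0.011 0.1 [215.  154.5] [280. 364.]
0.024 -0.011 0.11 [214.9 150.9] [279. 339.]
0.024 0.011 0.085 [211.  163.8] [248. 425.]
0.024 0.011 0.095 [210.9 160.2] [247. 401.]
0.024 0.011 0.1 [210.8 158.4] [247. 389.]
0.024 0.011 0.11 [210.7 154.7] [245. 365.]
-0.03 -0.011 0.085 [234.8 164.4] [438. 429.]
-0.03 -0.011 0.095 [234.7 160.8] [438. 405.]
-0.03 -0.011 0.1 [234.7 159. ] [438. 393.]
-0.03 -0.011 0.11 [234.7 155.3] [438. 369.]
-0.03 0.011 0.085 [230.9 168.4] [407. 456.]
-0.03 0.011 0.095 [230.8 164.7] [407. 432.]
-0.03 0.011 0.1 [230.8 162.9] [407. 419.]
-0.03 0.011 0.11 [230.8 159.2] [406. 395.]
blk -0.024 0.09 [350. 473.]
blk -0.024 0.1 [349. 449.]
blk -0.024 0.13 [347. 373.]
blk 0.024 0.09 [206. 445.]
blk 0.024 0.1 [205. 421.]
blk 0.024 0.13 [201. 346.]
```

View pics/s6c.png

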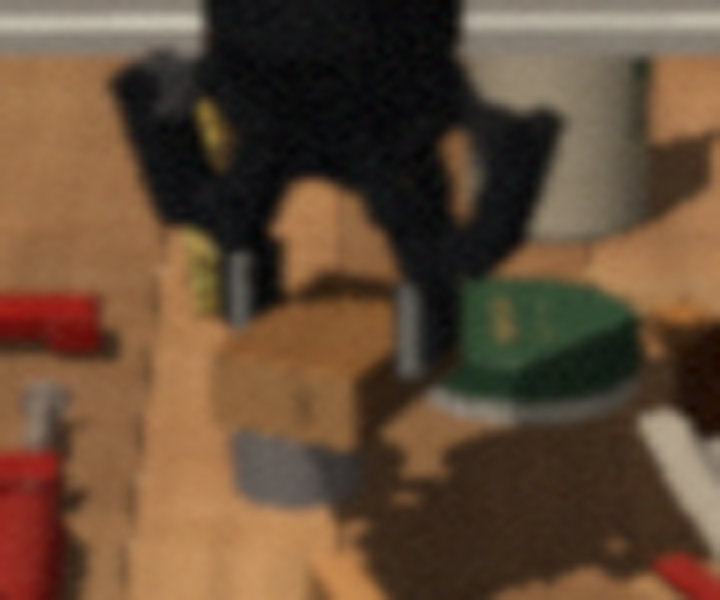

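Request:
{"method": "drive_tool", "body": {"targets": [[[0.3, 0, 0, 0, 0, 0, -0.5], [0.5, 0, 0, 0, 0, 0, -0.5], [0.5, 0, 0, 0, 0, 0, -0.5], [0.4, 0, 0, 0, 0, 0, -0.5], [0.15, 0, 0, 0, 0, 0, -0.5]]]}}

```text
time_s: 7.1
position: [0.4445, -0.2899, -0.0067]
tool_rot: [[-0.002, 0.446, 0.895], [0.002, 0.895, -0.446], [-1.0, 0.001, -0.003]]
ft_force: [-0.6, -0.6, -0.3]
grip_width: 0.0474
```

Request:
{"method": "drive_tool", "body": {"targets": [[[0.08, 0, 0, 0, 0, 0, -0.5], [0.04, 0, 0, 0, 0, 0, -0.5], [0, 0, 0, 0, 0, 0, -0.5]]]}}

```text
time_s: 7.4
position: [0.4454, -0.2904, -0.0103]
tool_rot: [[0.001, 0.446, 0.895], [-0.001, 0.895, -0.446], [-1.0, -0.0, 0.001]]
ft_force: [0.2, 0.3, -0.2]
grip_width: 0.0471
```

Run:
```python
from h import *
s=get_image('side')
im=s['image'][130:220,180:270];cv2.imwrite('pics/s7c.png',cv2.resize(im,(600,600),interpolation=cv2.INTER_CUBIC)[:600,:,::-1])
o=observe();P=np.array(o['position']);R=np.array(o['tool_rot']);print(o['ft_force'],P)
for a in(-.024,.024):
  q=P+R[:,2]*a+R[:,1]*.0375
  for z in(.0,.01,.03): q[2]=z;print('blk',a,z,((proj(s,q)-[180,130])*[6.67,6.667]).round(0))
```

```text
[ 0.77071403  0.20044073 -1.08840012] [ 0.44540018 -0.29037328 -0.01020221]
blk -0.024 0.0 [295. 485.]
blk -0.024 0.01 [295. 462.]
blk -0.024 0.03 [294. 417.]
blk 0.024 0.0 [181. 455.]
blk 0.024 0.01 [180. 433.]
blk 0.024 0.03 [178. 387.]
```

View pics/s7c.png

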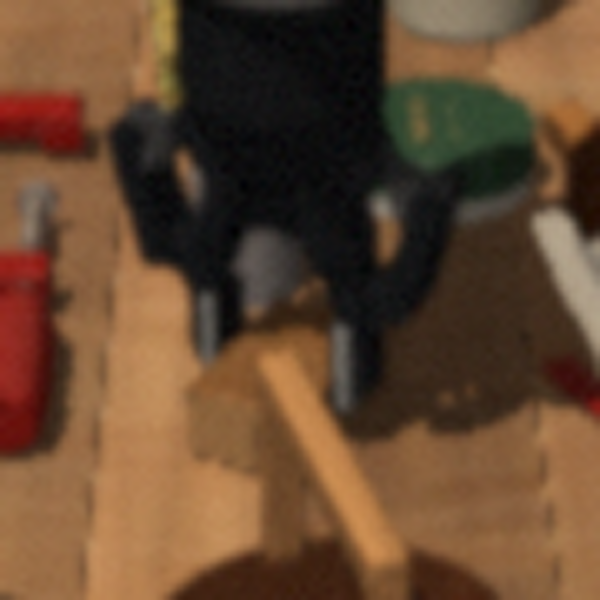

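Request:
{"method": "drive_tool", "body": {"targets": [[[0.03, 0, 0, 0, 0, 0, -0.5], [0.02, 0, 0, 0, 0, 0, -0.5], [0, 0, 0, 0, 0, 0, -0.5]]]}}

```text
time_s: 7.75
position: [0.4453, -0.2902, -0.0125]
tool_rot: [[0.001, 0.446, 0.895], [-0.001, 0.895, -0.446], [-1.0, -0.001, 0.001]]
ft_force: [-1.6, 1.1, 5.5]
grip_width: 0.0469
```

Request:
{"method": "drive_tool", "body": {"targets": [[[0, 0, 0, 0, 0, 0, 0.35], [0, 0, 0, 0, 0, 0, 0.35], [0, 0, 0, 0, 0, 0, 0.7], [0, 0, 0, 0, 0, 0, 0.7], [0, 0, 0, 0, 0, 0, 0.7]]]}}

```text
time_s: 8.25
position: [0.4451, -0.29, -0.0134]
tool_rot: [[-0.0, 0.446, 0.895], [0.0, 0.895, -0.446], [-1.0, 0.0, -0.0]]
ft_force: [-0.8, -0.9, -0.7]
grip_width: 0.0725
```

Request:
{"method": "drive_tool", "body": {"targets": [[[-0.3, 0, 0, 0, 0, 0, 0.7], [-0.8, 0, 0, 0, 0, 0, 1], [-1, 0, 0, 0, 0, 0, 1], [-1, 0, 0, 0, 0, 0, 1], [-0.8, 0, 0, 0, 0, 0, 1]]]}}

```text
time_s: 8.75
position: [0.4452, -0.29, 0.1846]
tool_rot: [[0.002, 0.446, 0.895], [-0.002, 0.895, -0.446], [-1.0, -0.001, 0.002]]
ft_force: [-0.1, 0.0, 0.6]
grip_width: 0.0854
```

Run:
```python
from h import *
w=get_image('wrist');save(w,'w8');t=get_image('top');save(t,'t8')
for l in ['dish','dish_grip','dish_lip','ball_center','tin_mouth','offcut','mug']:
  for p,f in((w,1),(t,0)): print(l,f,[(round(r['p'],2),(np.array(r['at'])*[512,384]).round(1)) for r in recognise(l,p)])
plan([.438,-.118,.2],16)
```

```text
dish 1 [(0.92, array([181.8,  39.6]))]
dish 0 [(0.93, array([233.1, 176.2])), (0.42, array([143.1, 169.4]))]
dish_grip 1 [(0.96, array([185.5,  40.2]))]
dish_grip 0 [(0.91, array([230.6, 170.6]))]
dish_lip 1 [(0.7, array([184.4,  40.1])), (0.65, array([318.9, 240.7]))]
dish_lip 0 [(0.6, array([229.8, 174.1]))]
ball_center 1 [(0.5, array([187.7,  33.2]))]
ball_center 0 []
tin_mouth 1 [(0.86, array([304.,   7.])), (0.69, array([314.4, 242.8])), (0.67, array([105.2, 267. ]))]
tin_mouth 0 [(0.95, array([309.3, 262.8])), (0.77, array([241.2, 130.2])), (0.7, array([184.9, 191.7]))]
offcut 1 [(0.68, array([262.2, 167.1]))]
offcut 0 [(0.73, array([292.5, 170.3]))]
mug 1 [(0.72, array([259.9, 166.6])), (0.48, array([319. , 241.1]))]
mug 0 [(0.63, array([140.7, 168.4]))]
pos [ 0.4451 -0.29    0.1815] yaw -26.47 t 9.55 w 0.08528573732099848 turn [-7.413e-01 -2.000e-04 -1.000e-04] shift now-axes [-0.369  3.016 -1.66 ] after-turn axes [-0.37   3.346  0.812]
```

View pics/w8.png

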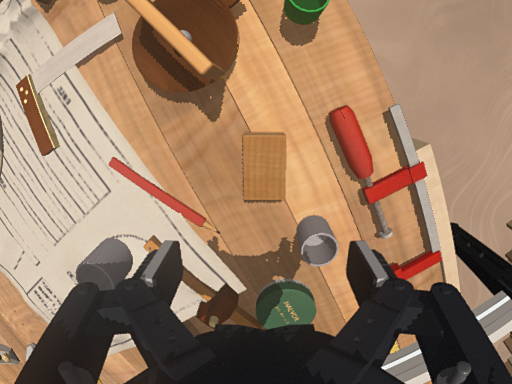

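View pics/t8.png

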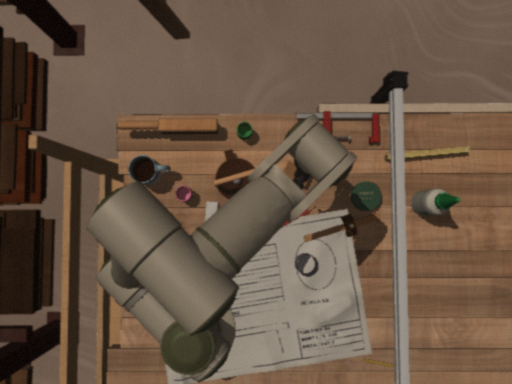

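Run:
```python
from h import *
w=get_image('wrist')
im=w['image'][205:275,285:350];cv2.imwrite('pics/w9a.png',cv2.resize(im,None,fx=8,fy=8,interpolation=cv2.INTER_CUBIC)[:,:,::-1])
im=w['image'][0:120,110:260];cv2.imwrite('pics/w9b.png',cv2.resize(im,None,fx=5,fy=5,interpolation=cv2.INTER_CUBIC)[:,:,::-1])
print('tin',atz(w,(321,247),.055,True),'off',atz(w,(264,166.5),.03,True))
```

```text
tin [ 0.46470485 -0.39439713  0.055     ] off [ 0.44569725 -0.28773955  0.03      ]
```

View pics/w9a.png

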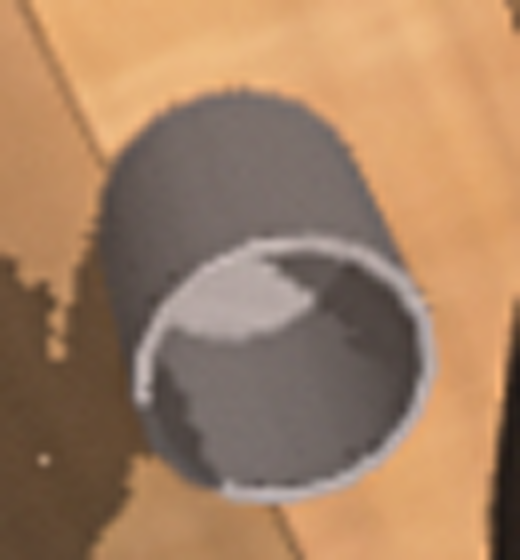

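View pics/w9b.png

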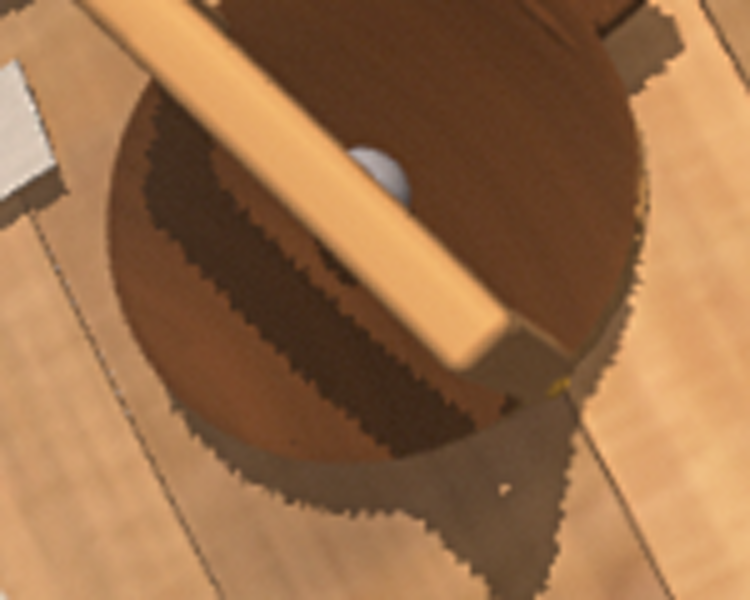

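Request:
{"method": "drive_tool", "body": {"targets": [[[-0.1, 0.3, 0, -0.148, 0, 0, 1], [-0.1, 0.35, 0, -0.148, 0, 0, 1], [-0.1, 0.35, 0.1, -0.148, 0, 0, 1], [0, 0.3, 0.15, -0.148, 0, 0, 1], [0, 0.3, 0.15, -0.148, 0, 0, 1]]]}}

```text
time_s: 10.1
position: [0.4787, -0.2123, 0.1968]
tool_rot: [[0.0, -0.28, 0.96], [-0.0, 0.96, 0.28], [-1.0, -0.0, 0.0]]
ft_force: [0.2, 0.4, 0.5]
grip_width: 0.0851
```

Request:
{"method": "drive_tool", "body": {"targets": [[[0, 0.1, 0, 0, 0, 0, 1], [0, 0, 0, 0, 0, 0, 1]]]}}

```text
time_s: 10.3
position: [0.4767, -0.2076, 0.1967]
tool_rot: [[-0.0, -0.272, 0.962], [-0.0, 0.962, 0.272], [-1.0, -0.0, -0.0]]
ft_force: [0.1, -0.3, -1.2]
grip_width: 0.0857
```

Run:
```python
from h import *
w=get_image('wrist');save(w,'w10')
print('tin',atz(w,(320.6,251),.055,True))
for l in ['dish','dish_grip','ball_center','tin_mouth']:
  print(l,[(round(r['p'],2),(np.array(r['at'])*[512,384]).round(1)) for r in recognise(l,w)])
plan([.438,-.118,.2],16)
```

```text
tin [ 0.5680059  -0.28400044  0.055     ]
dish [(0.79, array([245.2,  79.8])), (0.53, array([225.8, 220.6]))]
dish_grip [(0.62, array([246.3,  76.6]))]
ball_center [(0.64, array([251.3,  77. ]))]
tin_mouth [(0.78, array([ 43.3, 190.2])), (0.65, array([218.3, 291.7])), (0.62, array([359.9, 132.9]))]
pos [ 0.4767 -0.2086  0.1966] yaw 15.8 t 10.55 w 0.08519394625693215 turn [-0.0035 -0.0001  0.    ] shift now-axes [-0.069  1.955 -0.251] after-turn axes [-0.069  1.955 -0.245]
```

View pics/w10.png

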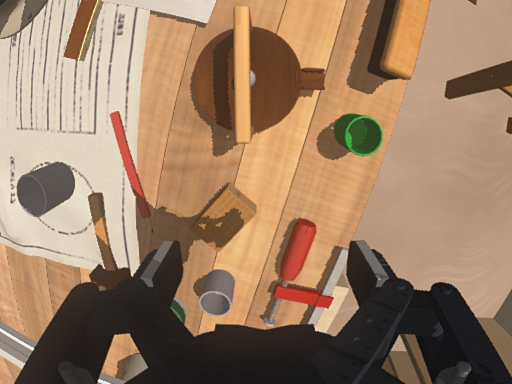

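Run:
```python
from h import *
w=get_image('wrist')
im=w['image'][0:160,180:340];cv2.imwrite('pics/w11.png',cv2.resize(im,None,fx=4,fy=4,interpolation=cv2.INTER_CUBIC)[:600,:,::-1])
for z in(.103,):
  P=np.array([atz(w,u,z,True) for u in [(234,7),(248,7),(250,142),(236,142)]]);print(P.round(4),P.mean(0).round(4))
  L=P[0]+P[1]-P[2]-P[3];print(np.linalg.norm(L)/2,np.degrees(np.arctan2(L[1],L[0])))
print('tin',atz(w,(217,300),.055,True),'ball',atz(w,(252,77),.022,True), 'lip',atz(w,(325,79),.025,True),'dish',atz(w,(246,80),.02,True))
```

```text
[[ 0.4075 -0.0617  0.103 ]
 [ 0.4193 -0.0588  0.103 ]
 [ 0.4538 -0.1754  0.103 ]
 [ 0.4418 -0.1786  0.103 ]] [ 0.4306 -0.1186  0.103 ]
0.12173954450374934 106.41573274707598
tin [ 0.46367866 -0.39242518  0.055     ] ball [ 0.43542908 -0.11469616  0.022     ] lip [ 0.51510947 -0.09304992  0.025     ] dish [ 0.4296692  -0.11970845  0.02      ]
```

View pics/w11.png

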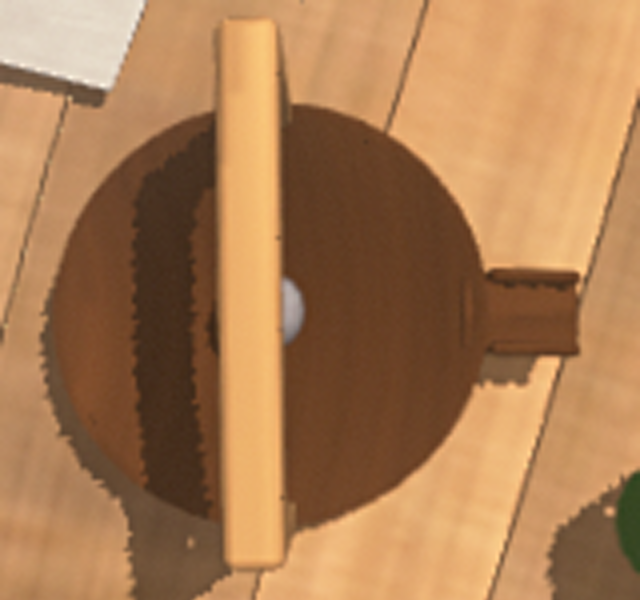

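Request:
{"method": "drive_tool", "body": {"targets": [[[0, 0.4, -0.1, -0.008, 0, 0, 1], [0, 0.6, -0.1, 0, 0, 0, 1], [0, 0.6, -0.1, 0, 0, 0, 1], [0.2, 0.39, -0.09, 0, 0, 0, 1], [0.3, 0, 0, 0, 0, 0, 1]]]}}

```text
time_s: 11.1
position: [0.4295, -0.1165, 0.1722]
tool_rot: [[0.001, -0.283, 0.959], [-0.001, 0.959, 0.283], [-1.0, -0.001, 0.001]]
ft_force: [-0.3, -0.4, 1.0]
grip_width: 0.0854
```

Run:
```python
from h import *
s=get_image('side');w=get_image('wrist');save(w,'w12')
im=s['image'][120:270,150:300];cv2.imwrite('pics/s12.png',cv2.resize(im,(600,600),interpolation=cv2.INTER_CUBIC)[:600,:,::-1])
plan([.431,-.118,.072],16.3)
```

```text
pos [ 0.4294 -0.1175  0.1706] yaw 16.36 t 11.2 w 0.08545521527475157 turn [ 0.0011 -0.0018 -0.0019] shift now-axes [ 1.972 -0.023  0.031] after-turn axes [ 1.972 -0.02   0.028]
```

View pics/s12.png

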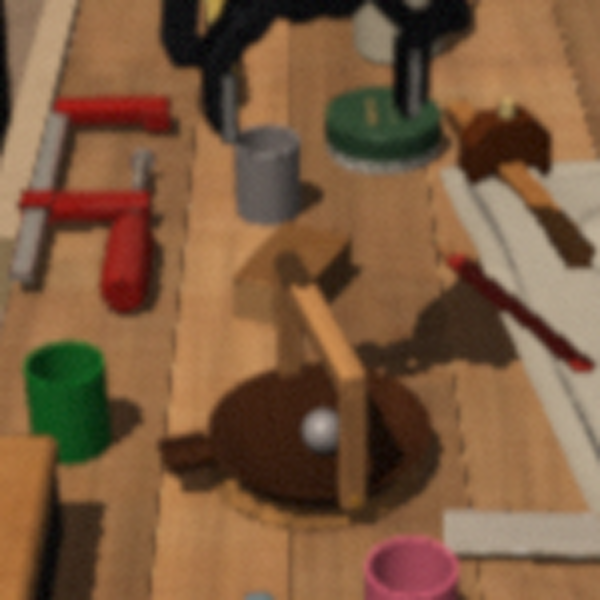

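View pics/w12.png

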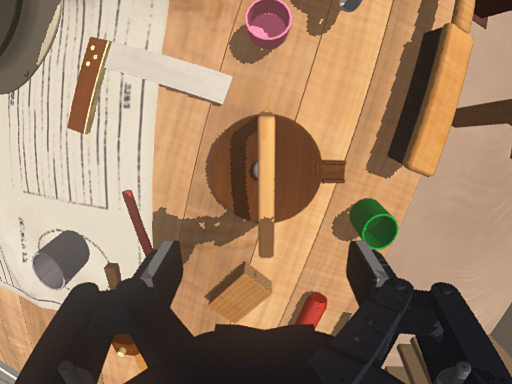

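Run:
```python
from h import *
w=get_image('wrist');s=get_image('side')
for z in(.103,):
  P=np.array([atz(w,u,z,True) for u in [(259,115),(274,115),(274.5,218),(258.5,218)]]);print(P.round(4),P.mean(0).round(4))
print('dishrim',atz(w,(266,168.5),.025,True))
print('tin side mouth',atz(s,(150+267/4,120+143/4),.055))
print('ball side',atz(s,(150+320/4,120+428/4),.022))
```

```text
[[ 0.407  -0.0576  0.103 ]
 [ 0.4183 -0.0543  0.103 ]
 [ 0.4439 -0.1373  0.103 ]
 [ 0.4307 -0.1411  0.103 ]] [ 0.425  -0.0976  0.103 ]
dishrim [ 0.43008852 -0.11525462  0.025     ]
tin side mouth [ 0.45937545 -0.39002583  0.055     ]
ball side [ 0.4280434  -0.11656235  0.022     ]
```

Request:
{"method": "drive_tool", "body": {"targets": [[[0.4, 0, 0.02, 0, 0, 0, 1], [0.5, 0, 0, 0, 0, 0, 1], [0.5, 0, 0, 0, 0, 0, 1], [0.35, 0, 0, 0, 0, 0, 1], [0.2, 0, 0, 0, 0, 0, 1]]]}}

```text
time_s: 11.8
position: [0.4314, -0.1182, 0.0734]
tool_rot: [[-0.001, -0.281, 0.96], [0.0, 0.96, 0.281], [-1.0, 0.0, -0.0]]
ft_force: [-0.2, 0.1, -0.3]
grip_width: 0.0855
```

Request:
{"method": "drive_tool", "body": {"targets": [[[0, 0, 0, 0, 0, 0, -0.2], [0, 0, 0, 0, 0, 0, -0.3], [0, 0, 0, 0, 0, 0, -0.4]]], "force": 30}}

```text
time_s: 12.1
position: [0.4318, -0.118, 0.075]
tool_rot: [[0.002, -0.282, 0.959], [-0.001, 0.959, 0.282], [-1.0, -0.001, 0.001]]
ft_force: [-0.8, 0.2, -0.4]
grip_width: 0.0439
```

Run:
```python
from h import *
s=get_image('side');w=get_image('wrist');save(w,'w13')
im=s['image'][120:270,150:300];a=cv2.resize(im,(500,500),interpolation=cv2.INTER_CUBIC)
b=cv2.resize(w['image'][60:384,150:390],(300,405));b=np.vstack([b,np.zeros((95,300,3),np.uint8)])
cv2.imwrite('pics/s13.png',np.hstack([a,b])[:,:,::-1])
plan([.431,-.118,.072],16.3)
```

```text
pos [ 0.4316 -0.1179  0.0748] yaw 16.39 t 12.2 w 0.028125296012129996 turn [0.0015 0.0011 0.0012] shift now-axes [ 0.057  0.001 -0.012] after-turn axes [ 0.057  0.001 -0.012]
```

View pics/s13.png

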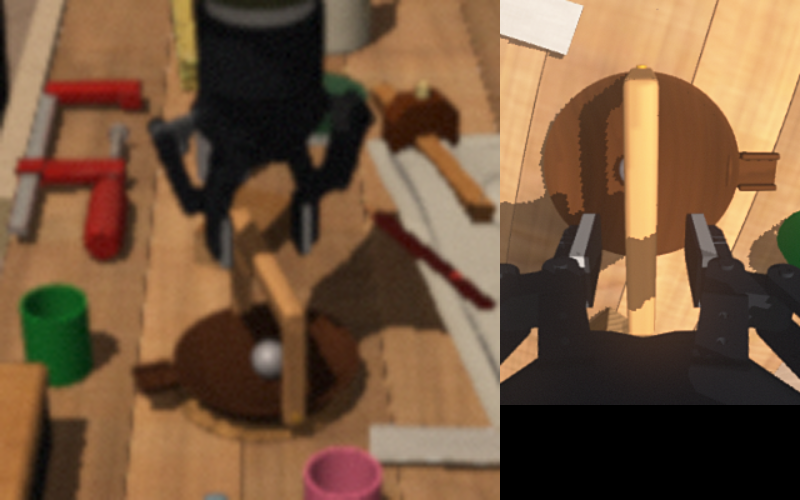

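Request:
{"method": "drive_tool", "body": {"targets": [[[0.05, 0, 0, 0, 0, 0, -0.45], [0, 0, 0, 0, 0, 0, -0.55], [0, 0, 0, 0, 0, 0, -0.65], [0, 0, 0, 0, 0, 0, -0.75], [0, 0, 0, 0, 0, 0, -0.85]]], "force": 40}}

```text
time_s: 12.7
position: [0.431, -0.1177, 0.0718]
tool_rot: [[-0.0, -0.282, 0.959], [-0.0, 0.959, 0.282], [-1.0, -0.0, -0.0]]
ft_force: [-3.1, -1.2, 3.8]
grip_width: 0.0123
```

Request:
{"method": "drive_tool", "body": {"targets": [[[0, 0, 0, 0, 0, 0, -1], [0, 0, 0, 0, 0, 0, -1], [0, 0, 0, 0, 0, 0, -1]]], "force": 40}}

```text
time_s: 13.0
position: [0.4311, -0.1177, 0.0718]
tool_rot: [[-0.0, -0.282, 0.959], [-0.0, 0.959, 0.282], [-1.0, -0.0, -0.0]]
ft_force: [-4.0, 0.1, 6.1]
grip_width: 0.0122
```

Run:
```python
from h import *
s=get_image('side');w=get_image('wrist');save(w,'w14')
im=s['image'][120:270,150:300];a=cv2.resize(im,(500,500),interpolation=cv2.INTER_CUBIC)
b=cv2.resize(w['image'][60:384,150:390],(300,405));b=np.vstack([b,np.zeros((95,300,3),np.uint8)])
cv2.imwrite('pics/s14.png',np.hstack([a,b])[:,:,::-1])
plan([.431,-.118,.072],16.3);print(observe()['ft_force'])
```

```text
pos [ 0.4311 -0.1177  0.0718] yaw 16.39 t 13.1 w 0.012098466031133613 turn [ 0.0016 -0.0002  0.0001] shift now-axes [-0.004 -0.006 -0.003] after-turn axes [-0.004 -0.006 -0.003]
[-3.8416308  -0.56736861  5.69747048]
```

View pics/s14.png

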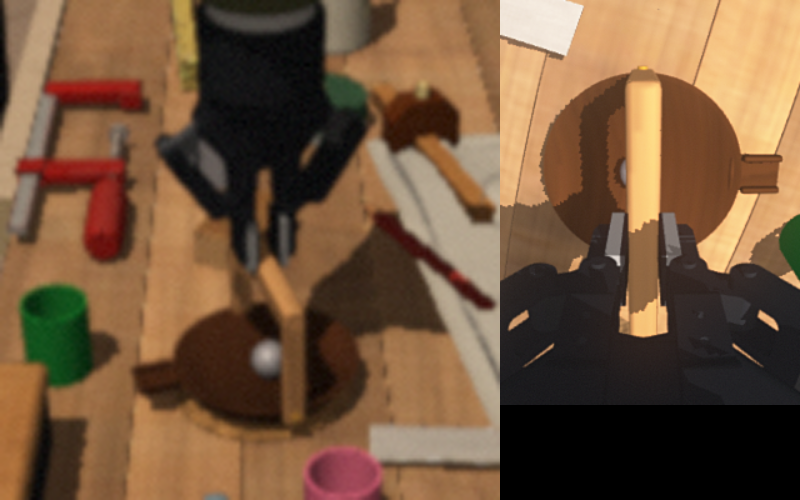

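Request:
{"method": "drive_tool", "body": {"targets": [[[-0.02, 0, 0, 0, 0, 0, -1], [-0.05, 0, 0, 0, 0, 0, -1], [-0.08, 0, 0, 0, 0, 0, -1], [-0.1, 0, 0, 0, 0, 0, -1], [-0.1, 0, 0, 0, 0, 0, -1]]]}}

```text
time_s: 13.6
position: [0.4313, -0.1176, 0.0895]
tool_rot: [[0.0, -0.282, 0.959], [0.0, 0.959, 0.282], [-1.0, 0.0, 0.0]]
ft_force: [0.3, -0.2, -3.8]
grip_width: 0.012
```

Request:
{"method": "drive_tool", "body": {"targets": [[[-0.1, 0, 0, 0, 0, 0, -1], [-0.1, 0, 0, 0, 0, 0, -1], [-0.1, 0, 0, 0, 0, 0, -1], [-0.08, 0, 0, 0, 0, 0, -1], [-0.03, 0, 0, 0, 0, 0, -1]]]}}

```text
time_s: 14.1
position: [0.4314, -0.1177, 0.1101]
tool_rot: [[0.001, -0.282, 0.959], [-0.0, 0.959, 0.282], [-1.0, -0.0, 0.0]]
ft_force: [0.6, 0.2, -3.1]
grip_width: 0.0125
```

Run:
```python
from h import *
s=get_image('side');w=get_image('wrist');save(w,'w15')
im=s['image'][100:280,130:310];a=cv2.resize(im,(500,500),interpolation=cv2.INTER_CUBIC)
b=cv2.resize(w['image'][60:384,150:390],(300,405));b=np.vstack([b,np.zeros((95,300,3),np.uint8)])
cv2.imwrite('pics/s15.png',np.hstack([a,b])[:,:,::-1])
plan([.431,-.118,.172],-83.5);print(observe()['ft_force'])
```

```text
pos [ 0.4312 -0.1177  0.1098] yaw 16.39 t 14.2 w 0.012455916675945936 turn [ 1.7434e+00  3.0000e-04 -0.0000e+00] shift now-axes [-1.244 -0.005 -0.006] after-turn axes [-1.244 -0.006  0.006]
[-0.50118995 -0.57884608 -4.74071578]
```

View pics/s15.png

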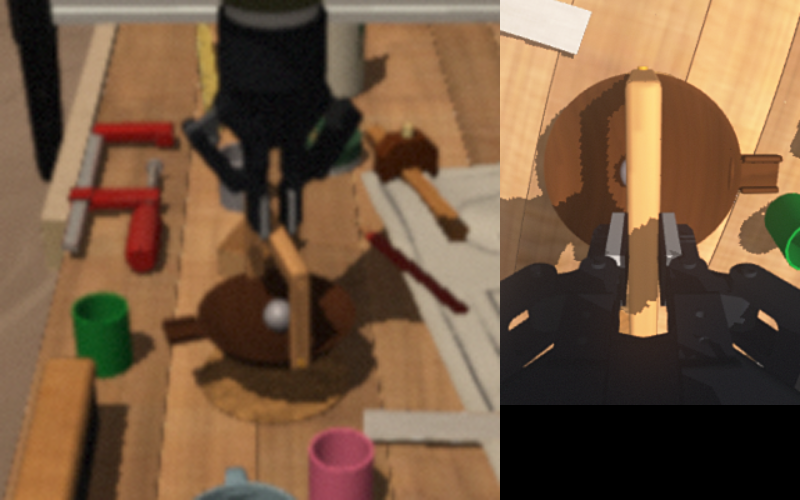

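The dish is about 38 mm off the mat and level, with the ball next to the bail at the middle.

Request:
{"method": "drive_tool", "body": {"targets": [[[-0.04, 0, 0, 0, 0, 0, -1], [-0.08, 0, 0, 0, 0, 0, -1], [-0.11, 0, 0, 0, 0, 0, -1], [-0.13, 0, 0, 0, 0, 0, -1], [-0.13, 0, 0, 0, 0, 0, -1]]]}}

```text
time_s: 14.7
position: [0.4313, -0.1177, 0.1348]
tool_rot: [[0.0, -0.282, 0.959], [-0.0, 0.959, 0.282], [-1.0, -0.0, 0.0]]
ft_force: [-0.2, 0.1, -3.5]
grip_width: 0.0122
```

Request:
{"method": "drive_tool", "body": {"targets": [[[-0.13, 0, 0, 0, 0, 0, -1], [-0.13, 0, 0, 0, 0, 0, -1], [-0.13, 0, 0, 0, 0, 0, -1], [-0.11, 0, 0, 0, 0, 0, -1], [-0.08, 0, 0, 0, 0, 0, -1]]]}}

```text
time_s: 15.2
position: [0.4313, -0.1177, 0.1637]
tool_rot: [[0.0, -0.282, 0.959], [-0.0, 0.959, 0.282], [-1.0, -0.0, 0.0]]
ft_force: [-1.5, 0.1, -4.3]
grip_width: 0.0124
```

Request:
{"method": "drive_tool", "body": {"targets": [[[-0.05, 0, 0, 0, 0, 0, -1], [-0.03, 0, 0, 0, 0, 0, -1], [0, 0, 0, 0.01, 0, 0, -1], [0, 0, 0, 0.02, 0, 0, -1], [0, 0, 0, 0.03, 0, 0, -1]]]}}

```text
time_s: 15.7
position: [0.4311, -0.1176, 0.1669]
tool_rot: [[-0.0, -0.222, 0.975], [0.0, 0.975, 0.222], [-1.0, 0.0, -0.0]]
ft_force: [-0.5, -1.1, -4.1]
grip_width: 0.0126
```

Request:
{"method": "drive_tool", "body": {"targets": [[[0, 0, 0, 0.04, 0, 0, -1], [0, 0, 0, 0.05, 0, 0, -1], [0, 0, 0, 0.05, 0, 0, -1], [0, 0, 0, 0.05, 0, 0, -1], [0, 0, 0, 0.05, 0, 0, -1]]]}}

```text
time_s: 16.2
position: [0.4311, -0.1176, 0.1669]
tool_rot: [[-0.0, 0.017, 1.0], [0.0, 1.0, -0.017], [-1.0, 0.0, -0.0]]
ft_force: [0.9, 0.1, -2.9]
grip_width: 0.012
```

Run:
```python
from h import *
s=get_image('side');w=get_image('wrist')
im=s['image'][60:260,120:320];a=cv2.resize(im,(500,500),interpolation=cv2.INTER_CUBIC)
b=cv2.resize(w['image'][60:384,150:390],(300,405));b=np.vstack([b,np.zeros((95,300,3),np.uint8)])
cv2.imwrite('pics/s16.png',np.hstack([a,b])[:,:,::-1])
plan([.431,-.118,.172],-83.5);print(observe()['ft_force'])
```

```text
pos [ 0.4311 -0.1176  0.1669] yaw -0.87 t 16.3 w 0.012388167705567069 turn [ 1.4422e+00 -6.0000e-04  1.0000e-04] shift now-axes [-0.102 -0.008 -0.002] after-turn axes [-0.102 -0.003  0.008]
[ 0.7501725  -1.08531157 -3.45554378]
```

View pics/s16.png

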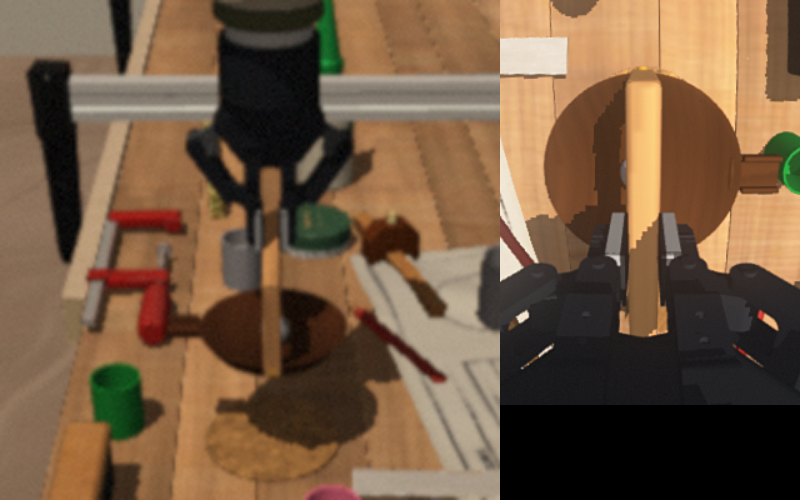

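Request:
{"method": "drive_tool", "body": {"targets": [[[0, 0, 0, 0.04, 0, 0, -1], [0, 0, 0, 0.06, 0, 0, -1], [0, 0, 0, 0.06, 0, 0, -1], [0, 0, 0, 0.06, 0, 0, -1], [0, 0, 0, 0.06, 0, 0, -1]]]}}

```text
time_s: 16.8
position: [0.4312, -0.1176, 0.167]
tool_rot: [[-0.0, 0.291, 0.957], [0.0, 0.957, -0.291], [-1.0, 0.0, -0.0]]
ft_force: [-0.1, -1.1, -4.1]
grip_width: 0.0126
```

Request:
{"method": "drive_tool", "body": {"targets": [[[0, 0, 0, 0.06, 0, 0, -1], [0, 0, 0, 0.06, 0, 0, -1], [0, 0, 0, 0.06, 0, 0, -1], [0, 0, 0, 0.06, 0, 0, -1], [0, 0, 0, 0.06, 0, 0, -1]]]}}

```text
time_s: 17.3
position: [0.4311, -0.1176, 0.167]
tool_rot: [[-0.0, 0.561, 0.828], [0.0, 0.828, -0.561], [-1.0, -0.0, -0.0]]
ft_force: [0.5, -0.6, -3.9]
grip_width: 0.0123
```

Request:
{"method": "drive_tool", "body": {"targets": [[[0, 0, 0, 0.06, 0, 0, -1], [0, 0, 0, 0.06, 0, 0, -1], [0, 0, 0, 0.06, 0, 0, -1], [0, 0, 0, 0.06, 0, 0, -1], [0, 0, 0, 0.06, 0, 0, -1]]]}}

```text
time_s: 17.8
position: [0.4312, -0.1176, 0.167]
tool_rot: [[-0.0, 0.781, 0.625], [0.0, 0.625, -0.781], [-1.0, -0.0, -0.0]]
ft_force: [-0.1, 0.4, -3.7]
grip_width: 0.0121
```

Request:
{"method": "drive_tool", "body": {"targets": [[[0, 0, 0, 0.06, 0, 0, -1], [0, 0, 0, 0.06, 0, 0, -1], [0, 0, 0, 0.06, 0, 0, -1], [0, 0, 0, 0.05, 0, 0, -1], [0, 0, 0, 0.05, 0, 0, -1]]]}}

```text
time_s: 18.3
position: [0.4312, -0.1176, 0.167]
tool_rot: [[-0.0, 0.923, 0.385], [0.0, 0.385, -0.923], [-1.0, -0.0, -0.0]]
ft_force: [-0.3, 0.6, -2.9]
grip_width: 0.0121
```

Request:
{"method": "drive_tool", "body": {"targets": [[[0, 0, 0, 0.05, 0, 0, -1], [0, 0, 0, 0.04, 0, 0, -1], [0, 0, 0, 0.03, 0, 0, -1], [0, 0, 0, 0.02, 0, 0, -1], [0, 0, 0, 0.01, 0, 0, -1]]]}}

```text
time_s: 18.8
position: [0.4312, -0.1176, 0.167]
tool_rot: [[-0.0, 0.97, 0.244], [0.0, 0.244, -0.97], [-1.0, -0.0, -0.0]]
ft_force: [-0.2, 0.9, -3.7]
grip_width: 0.0126
```

Run:
```python
from h import *
s=get_image('side');w=get_image('wrist');t=get_image('top')
im=s['image'][60:260,120:320];a=cv2.resize(im,(400,400),interpolation=cv2.INTER_CUBIC)
b=cv2.resize(t['image'][80:230,170:370],(400,300));b=np.vstack([b,np.zeros((100,400,3),np.uint8)])
cv2.imwrite('pics/s17.png',np.hstack([a,b])[:,:,::-1]);save(w,'w17')
plan([.431,-.118,.172],-83.5);print(observe()['ft_force'])
for l in ['tin_mouth','tin']: print(l,[(round(r['p'],2),(np.array(r['at'])*[512,384]).round(1)) for r in recognise(l,w)])
```

```text
pos [ 0.4312 -0.1176  0.1671] yaw -75.83 t 18.95 w 0.012565585800775365 turn [ 1.339e-01 -1.000e-04  1.000e-04] shift now-axes [-0.098 -0.005  0.006] after-turn axes [-0.098 -0.005  0.007]
[ 0.59619778  0.05880302 -3.18166481]
tin_mouth [(0.97, array([321.5,  46.2])), (0.81, array([127.1, 178.3])), (0.67, array([474.2, 204.5]))]
tin [(0.95, array([123.1, 174.2])), (0.73, array([477., 207.])), (0.57, array([317.1,  48.8]))]
```

View pics/s17.png

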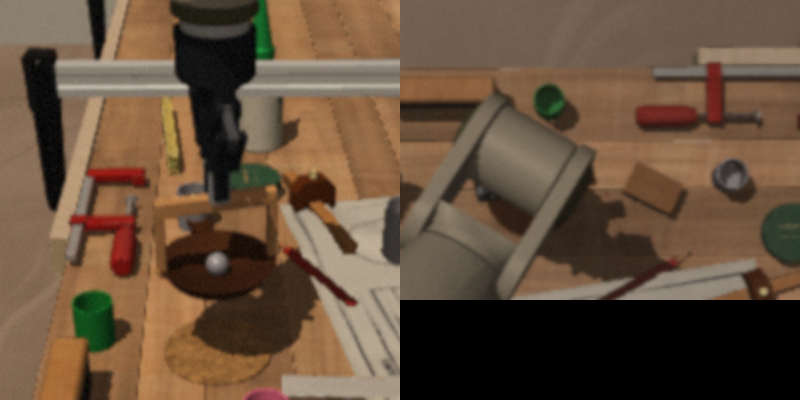

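View pics/w17.png

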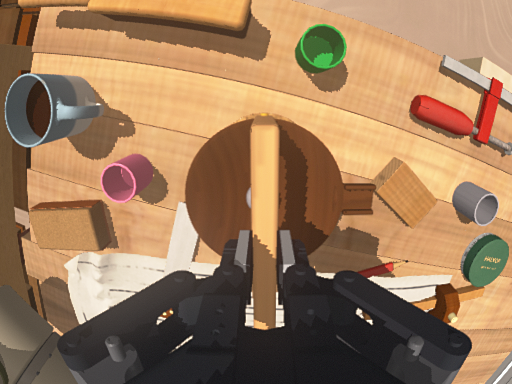

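Run:
```python
from h import *
t=get_image('top');w=get_image('wrist');s=get_image('side')
for r in recognise('tin_mouth',t): print(r['p'],np.array(r['at'])*[512,384])
T=atz(t,(336,167.5),.055)[:2];print('top',T,'side',atz(s,(150+267/4,120+143/4),.055)[:2],'wrist',atz(w,(484,207),.055,True)[:2])
o=observe();P=np.array(o['position'])[:2]
for X in (T,[.464,-.395]): print(np.degrees(np.arctan2(X[1]-P[1],X[0]-P[0])))
print('mug',atz(t,(143,168),.092)[:2])
```

```text
0.86 [310.016 261.888]
0.66 [242.4832 130.9824]
0.56 [336.384 168.384]
top [ 0.45844413 -0.39990924] side [ 0.45937545 -0.39002583] wrist [ 0.46439606 -0.39201447]
-84.48833824727582
-83.25684968042685
mug [0.45467726 0.13866782]
```

Request:
{"method": "drive_tool", "body": {"targets": [[[-0.02, 0, 0, 0.02, 0, 0, -1], [-0.03, 0, 0, 0.04, 0, 0, -1], [-0.03, 0, 0, 0.04, 0, 0, -1], [-0.02, 0, 0, 0.03, 0, 0, -1], [0, 0, 0, 0.012, 0, 0, -1]]]}}

```text
time_s: 19.75
position: [0.4313, -0.1177, 0.1723]
tool_rot: [[0.0, 0.995, 0.103], [-0.0, 0.103, -0.995], [-1.0, 0.0, 0.0]]
ft_force: [-0.7, 0.3, -3.9]
grip_width: 0.0123
```

Request:
{"method": "drive_tool", "body": {"targets": [[[0, 0, 0, 0, 0, 0, -1], [0, 0, 0, 0, 0, 0, -1], [0, 0, 0, 0, 0, 0, -1], [0, 0, 0, 0, 0, 0, -1], [0, 0, 0, 0, 0, 0, -1]]]}}

```text
time_s: 20.25
position: [0.4312, -0.1177, 0.1721]
tool_rot: [[-0.0, 0.995, 0.105], [0.0, 0.105, -0.995], [-1.0, -0.0, -0.0]]
ft_force: [0.3, 0.1, -3.6]
grip_width: 0.0123
```

Request:
{"method": "drive_tool", "body": {"targets": [[[0, 0, 0, 0, 0, 0, -1], [0, 0, 0, 0, 0, 0, -1], [0, 0, 0, 0, 0, 0, -1], [0, 0, 0, 0, 0, 0, -1], [0, 0, 0, 0, 0, 0, -1]]]}}

```text
time_s: 20.75
position: [0.4312, -0.1176, 0.1721]
tool_rot: [[0.0, 0.995, 0.105], [-0.0, 0.105, -0.995], [-1.0, 0.0, 0.0]]
ft_force: [0.0, -0.9, -4.1]
grip_width: 0.0124
```

Run:
```python
from h import *
s=get_image('side');w=get_image('wrist')
im=s['image'][80:230,150:300];a=cv2.resize(im,(400,400),interpolation=cv2.INTER_CUBIC)
b=cv2.resize(w['image'],(400,300));b=np.vstack([b,np.zeros((100,400,3),np.uint8)])
cv2.imwrite('pics/s18.png',np.hstack([a,b])[:,:,::-1]);save(w,'w18')
plan([.431,-.118,.172],-84);o=observe();print(o['ft_force'],o['qvel'])
# expected ball px if at dish centre
d=np.array(o['position']);d[2]+=.0227-.09+.018;print('ball exp side',(proj(s,d)-[150,80])*2.667)
for l in ['ball_center','dish','offcut','tin_mouth','mug']: print(l,[(round(r['p'],2),(np.array(r['at'])*[512,384]).round(1)) for r in recognise(l,s)])
```

```text
pos [ 0.4312 -0.1177  0.1721] yaw -84.0 t 20.85 w 0.01203408598006712 turn [ 0.0001 -0.      0.    ] shift now-axes [ 0.003 -0.005  0.006] after-turn axes [ 0.003 -0.005  0.006]
[ 0.19968304 -0.16138112 -3.24269871] [ 0.0989867  -0.07151095  0.08832075 -0.04915898 -0.02959075  0.0499803 ]
ball exp side [208.05884897 288.28439186]
ball_center [(0.66, array([228. , 190.8]))]
dish [(0.91, array([226.4, 180.1]))]
offcut [(0.59, array([220.1, 304.1]))]
tin_mouth [(0.86, array([323.8, 173.2])), (0.8, array([252.2, 271.1])), (0.61, array([166.7, 219.3])), (0.55, array([217. , 166.3])), (0.31, array([225., 236.]))]
mug [(0.94, array([218.5, 304.2]))]
```

View pics/s18.png

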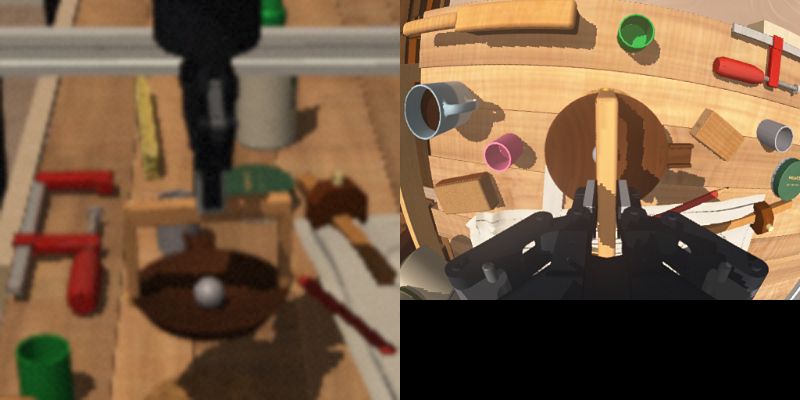

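View pics/w18.png

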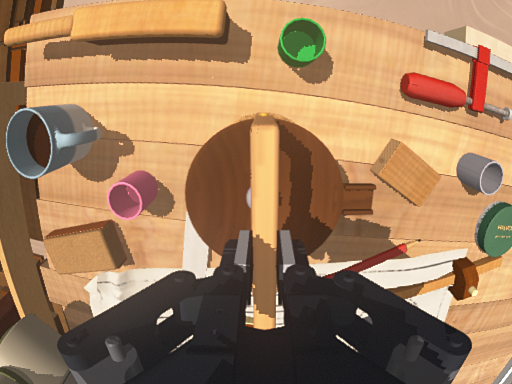

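```bash
python3 -c "
from h import *
print(close_job())"
```

```text
the job is handed in; nothing more can be done
None
```

I set the offcut down on the bench, and the dish is now held in the air with its tongue pointing at the tin. I handed the job in at about 20.9 s of the 61 s allowed. `close_job` gives no verdict, so I only have my own last checks.

- **Offcut:** I lifted it off the small grey tin and lowered it, still gripped, until it touched the bench (about 5 N). I then let it go at about (0.446, -0.288), roughly 110 mm from the tin and well clear of the dish.
- **Dish:** I gripped it by the bail and lifted it straight up about 100 mm. I then turned it about 100° to a heading of -84.0°. My measured direction to the tin is between -83.3° and -84.5°.
- **Still and level:** over the last second the tool pose stayed constant and the tool was vertical. The dish looks level in the last pictures, but I did not measure its tilt.
- **Ball:** in the last side picture it lies within a few pixels of where the dish centre should appear.
- **Tin and mug:** both were still standing in the last pictures. I measured the mug at about the same place as at the start.

**Disagreements in the checks:**
- The views place the tin up to about 10 mm apart, well inside the 35 mm allowed for the tongue line.
- The finger opening reads about 12 mm on the 14 mm bar and 47 mm on the 48 mm offcut. I took this as a reading offset; both grips held.

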